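# Load the sample tray and seat it under the bench riser

### The job

Stand the soil-filled sample cup upright in the empty front compartment of the low aluminium tray, then slide the tray along the worktop, square and centred between the legs, in under the low plywood bench riser until it is pressed fully home against the hidden stop: a short steady push of about 10 N, never as much as 30 N. Keep the cup and the tin in the tray clear of the riser, keep the tray down on the worktop, leave the tray resting against the stop with the cup and the tin standing in it, and disturb nothing else.

Things in the scene. Friction and masses are not known exactly. Their poses are not given: they have to be found in the camera images.
- tray: Loose low aluminium tray, 160 mm (x) by 120 mm (y), walls 16 mm high, 4 mm thick, floor 4 mm thick, about 0.6 kg; when loaded it slides with some 4 to 10 N of friction, more if pressed down. Origin: centre of the walled part, on its underside. +x points to its rear wall, which goes in first (outer face at x = +80 mm). A cross wall makes two compartments, each about 74 mm (x) by 112 mm (y).
- tray_front (a point): Point on the tray, centre of the floor of its empty front compartment (tray x = -39 mm, 4 mm above the tray's underside). The rear compartment (centre tray x = +39 mm) holds the tin.
- tray_tab (a point): Point on the tray, middle of the top edge of its blue grip tab: an upright plate on a tongue in front (tray x = -125 mm, y = 0), 12 mm thick (tray y), 40 mm long (tray x), top at z = 58 mm. Pinch it across its thickness from above. With the tray home it is still 50 to 90 mm in front of the riser's front edge.
- riser: Low bench riser fixed to the worktop: plywood board on two grey legs. Origin: on the worktop under the middle of the board's front edge; +x points inward, under the board. Board 200 mm deep, 206 mm wide, top at z = 72 mm; legs run the full depth, the clear opening between them is 170 mm wide (y = -85 to +85 mm).
- mouth (a point): Middle of the lower front edge of the riser's board (underside z = 60 mm). Beneath, a rigid stop lies square across, unmeasured, its face 115 to 155 mm inward of this edge (riser x). A pad on a weak spring (1.3 to 1.7 N) stands out 5 mm from it: the tray's rear wall meets the pad, then 5 mm on the rigid stop (home). Tray friction outweighs the pad, so the tray stays where it is left.
- cup: Loose round metal cup filled with soil, diameter 54 mm, 40 mm high, about 0.15 kg. Origin: centre of its underside, z up.
- tin: Loose round moisture tin, diameter 61 mm, 41 mm high, standing in the rear compartment of the tray, about 0.12 kg. Origin: centre of its underside, z up.
- jar_right: Bystander: round sample jar, diameter 62 mm, 78 mm high, standing on the worktop to the right of the riser. Origin: centre of its underside.
- weight: Bystander: brass 500 g balance weight with a knob top, diameter 38 mm, 52 mm high, standing on the worktop to the left. Origin: centre of its underside.
Things that resemble listed ones, but are neither listed nor needed, are in the scene too. What is shaped like the cup but blue is not meant.

How it is judged:
By the outcome, as a careful person would: the job done as asked, in the order asked, and still so for the second after the job is handed in, with the robot touching nothing.
It also fails if it takes over 72 s, if anything falls off the work surface, if the arm or the gripper's body presses on something with over 40 N, if the wrist force passes 120 N, or if a joint passes its speed limit or range.

### The arm

A 6-joint arm with a two-finger parallel gripper is mounted at the origin on a cart in front of the work surface, level with it; the furniture and walls round the work are solid. World frame = base frame: x ahead of the robot, y to its left, z up, the work surface at z = 0. Lengths are in m, angles in degrees, forces in N, time in s.
With the tool pointing down it reaches from about 0.4 to 0.825 m from the base axis. Payload 7 kg.
Tool frame: the origin (TCP) lies midway between the tips of the shut fingers; the grasp point (between the pads) lies 19 mm behind it (r.grip_point_offset is the z of the grasp point in the tool frame, in m); z points along the fingers, y is the line along which they close (so a half turn about z gives the same grasp; the last joint's range is limited). The gripper opens to 88 mm and grips with 3 to 60 N. Pads are 19 mm wide; open, the fingers measure 130 mm over their backs; the gripper's body (78 mm by 193 mm) begins 47 mm behind the grasp point.
Start: joints at [-46.748, 20.546, 0.682, 0, -70.136, -16.507], TCP at [0.304, -0.603, 0.227] pointing down, gripper open.
Joint ranges: [-176.03, 176.03], [-82.01, 121.73], [-58.28, 71.71], [-173.87, 95.51], [-174.79, -0.11], [-173.66, 173.66]. Speed limits (degrees/s): [136.94, 136.94, 172.46, 180, 180, 180].

### API

Orientations are given as [roll, pitch, yaw] about the fixed x, y, z axes, in that order (R = Rz(yaw) Ry(pitch) Rx(roll)).
In Python, from plant import r, viewer, recognise, outline_of, pinpoint gives the robot as it stands.
- The arm moves only by the tool move_arm, never from a script. Its argument "targets" is a list of rows, each a list of 2 entries, a list of its own where there are three numbers: the shift along the tool's x, y, z in cm, then the turn, a rotation vector about the tool's x, y, z in rad. A call has 1 to 5 rows; each row is the pose to reach, as a shift and turn from the pose commanded when the call began, along the tool's axes at that moment; what a row does not reach only later rows make up. A row lasts 1/8 s, in which the tool goes at most 62.5 mm and 10.7 degrees, less where a joint would pass 70% of its speed; a pose out of reach is approached as far as the arm can. A call with a gripper value outside its range is refused whole. "jaw" is the finger opening in cm, from 0 to 8.76, set as the call begins (left out, the last holds). The fingers move at their own pace and stop on an object; "squeeze" is the grip in N (left out, the last holds). Time passes only in rows, so rows that repeat a pose let the fingers close. It gives the time, the measured TCP pose, the force, the opening and the grip force at its end, in the units of the state.
- r.get_state(): the state, without advancing time (a new reading comes with each control period).
- viewer.capture(name): name is "side" or "top" or "wrist"; returns a dict with "image" (420x560x3 uint8, blue, green, red), "intrinsics" (3x3 intrinsics, pixels), "D" ([k1, k2, p1, p2, k3] as OpenCV has them; the pictures are not rectified), "camera_from_world" (4x4, takes a point from world to camera coordinates). Camera axes: x right, y up, looking along -z (the intrinsics and any distortion apply to the point x, -y, -z); pixel columns grow to the right and rows downward; lengths in m; the calibration is good to about 2 mm. A picture is of the moment at which its call begins. There is no depth.
- r.close_job(): hands the job in; it is judged then, once.
Trained networks look in the newest picture that a camera, given by its name, has taken for a name from the list of things; names that differ only in an ending like _2 or _b are one class to them, and where a whole thing is asked for, a point or a joint stands for the part that bears it (a point fixed in the world has none). Each returns a list of dicts, best first, with "score" (0 to 1); they miss things now and then, are a little off and sometimes report something else, mostly with a low value. They report only what shows in the picture. A call takes as long as a camera call. They do not tell look-alikes from the thing itself.
- recognise(label, camera): "box" ([left, top, right, bottom] in pixels, round what is visible of it).
- outline_of(label, camera): "mask" (420x560 bool, what is visible of it) and "box" ([left, top, right, bottom] in pixels, round what is visible of it).
- pinpoint(label, camera): "location" ([row, column] in pixels: a listed point, or the origin of a listed thing).
The state is a dict: "time_s": time; "joints": joint angles; "qd": joint speeds; "joint_torque": joint torques, N m; "tcp_pos": TCP position; "eef_rot": TCP orientation; "contact_force": force on the tool from outside, world axes, zero at the start; "moment": the same for the moment, N m; "gripper_width": finger opening in m; "gripper_force": force on a finger pad.
Only numpy, scipy, OpenCV 4.12 (cv2) and the standard library are available. Lean on these libraries where they do the work, as an engineer would, in place of code of your own. Each camera call takes 0.05 s, during which the arm holds its last target. There are 200 camera calls.

## Working session

There is one attempt and no reset: what is moved stays moved. The work goes in short steps, Python scripts to look and compute and a tool call to move; the robot and the scene stay as the last step left them, time stands still between calls to the robot, and variables do not carry over. Pictures are saved under pics/ and viewed, at most 13 in all, crops included, and the job is handed in when it is done.

Besides the shell and the picture viewer there is one more tool, called after "Call:" in YAML: its name, and indented under it one key for each argument. move_arm: Moves the arm, as the interface text tells. Its arguments: {"type":"object","properties":{"targets":{"type":"array","items":{"type":"array"}},"jaw":{"type":"number"},"squeeze":{"type":"number"}},"required":["targets"]}

```bash
ls; mkdir -p pics; cat > h.py <<'E'
import numpy as np, cv2
from plant import r, viewer, recognise, outline_of, pinpoint
from scipy.spatial.transform import Rotation as R
def ray(c,px):
    p=cv2.undistortPoints(np.array([[px]],float),np.array(c["intrinsics"]),np.array(c["D"],float))[0,0]
    T=np.array(c["camera_from_world"]); d=T[:3,:3].T@np.array([p[0],-p[1],-1]); o=-T[:3,:3].T@T[:3,3]
    return o,d
def at(c,px,z):
    o,d=ray(c,px); return (o+d*(z-o[2])/d[2])
def proj(c,P):
    T=np.array(c["camera_from_world"]); q=(T[:3,:3]@np.atleast_2d(P).T).T+T[:3,3]; q=q*[1,-1,-1]
    return cv2.projectPoints(q,np.zeros(3),np.zeros(3),np.array(c["intrinsics"]),np.array(c["D"],float))[0][:,0]
def totool(P):  # world TCP target -> shift in tool cm from measured
    s=r.get_state(); return R.from_euler('xyz',s["eef_rot"],degrees=True).inv().apply(np.array(P)-s["tcp_pos"])*100
E
python3 - <<'E'
from h import *
s=r.get_state();print(s)
cs={}
for n in("side","top"):
    c=cs[n]=viewer.capture(n); cv2.imwrite(f"pics/{n}0.png",c["image"])
    T=np.array(c["camera_from_world"]); print(n,-T[:3,:3].T@T[:3,3])
    for l,z in [("tray_front",.004),("tray_tab",.058),("mouth",.06),("riser",0),("cup",0),("tin",.004),("tray",0),("jar_right",0),("weight",0)]:
        for d in pinpoint(l,n)[:3]:
            y,x=d["location"]; print(n,l,round(d["score"],2),(round(x),round(y)),at(c,(x,y),z).round(4))
E
```

```text
pics
{'time_s': 0.0, 'joints': array([-4.67493636e+01,  2.05913704e+01,  6.34525008e-01, -1.98223369e-02,
       -7.01342790e+01, -1.65078921e+01]), 'qd': array([-0.00596189, -0.02657171,  0.11850887, -0.10395748, -0.06497628,
        0.02925525]), 'joint_torque': array([ 9.66837142e-04, -5.82712913e+01,  2.93053293e+01,  6.99707419e+00,
        6.81172955e-03, -1.35781906e-04]), 'tcp_pos': array([ 0.30351631, -0.60238254,  0.22563004]), 'eef_rot': array([ 1.79907336e+02, -8.02904046e-03, -1.53264000e+02]), 'contact_force': array([0.29388952, 0.59730809, 0.4064328 ]), 'moment': array([-0.05761573,  0.04647002,  0.02401449]), 'gripper_force': 0.0, 'gripper_width': 0.08737702522315521}
side [0.26303918 0.52257625 0.86498215]
side tray_front 0.58 (295, 235) [0.5227 0.1654 0.004 ]
side tray_tab 0.85 (316, 254) [0.441  0.1968 0.058 ]
side mouth 0.83 (228, 189) [0.7062 0.1877 0.06  ]
side riser 0.68 (230, 203) [0.7079 0.1923 0.    ]
side cup 0.94 (362, 217) [0.4233 0.0237 0.    ]
side cup 0.91 (357, 148) [ 0.5518 -0.1527  0.    ]
side cup 0.86 (361, 186) [ 0.4754 -0.0524  0.    ]
side tin 
[... 187 characters left out ...]
 0.    ]
top [0.3382831  0.15426534 1.16040916]
top tray_front 0.73 (265, 229) [0.5353 0.1717 0.004 ]
top tray_tab 0.62 (257, 265) [0.4452 0.1958 0.058 ]
top mouth 0.6 (249, 154) [0.7106 0.195  0.06  ]
top mouth 0.31 (168, 252) [0.4914 0.396  0.06  ]
top cup 0.83 (361, 248) [ 0.4713 -0.0564  0.    ]
top cup 0.83 (326, 270) [0.4238 0.0329 0.    ]
top cup 0.74 (363, 204) [ 0.5778 -0.0731  0.    ]
top tin 0.76 (274, 202) [0.6007 0.1442 0.004 ]
top tin 0.4 (358, 163) [ 0.6833 -0.0742  0.004 ]
top tray 0.84 (266, 215) [0.5716 0.1668 0.    ]
top jar_right 0.69 (357, 164) [ 0.6816 -0.0716  0.    ]
top jar_right 0.39 (249, 154) [0.7312 0.198  0.    ]
top weight 0.68 (167, 250) [0.5046 0.4122 0.    ]
```

View pics/side0.png

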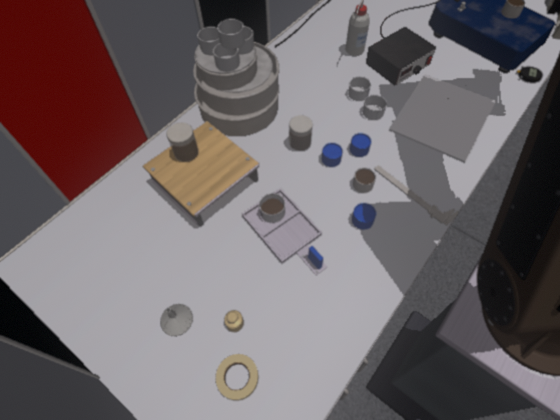

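View pics/top0.png

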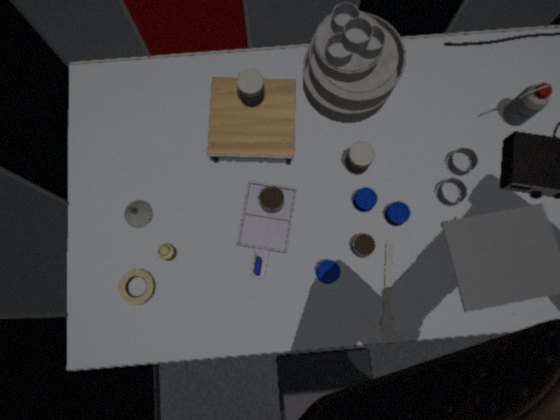

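The soil cup is the brown one at side (365,180), top (363,245), so x≈0.473, y≈-0.054. The tray is at top (267,215), yawed about -13°. The riser is above it, with its front edge from top (209,155) to (295,162). The blue cups, the jar on the riser and the empty cups are bystanders.

```bash
cat >> h.py <<'E'
def rect(c,l,n,z):
    o=outline_of(l,n)
    if not o: return None
    m=o[0]["mask"].astype(np.uint8); k=max(cv2.findContours(m,0,1)[0],key=cv2.contourArea)[:,0]
    h=cv2.convexHull(k)[:,0].astype(float)
    P=np.array([at(c,p,z)[:2] for p in h]).astype(np.float32)
    return o[0]["score"],cv2.minAreaRect(P),P
E
python3 - <<'E'
from h import *
print("shift",totool([0.465,-0.054,0.2]))
for n in("top","side"):
    c=viewer.capture(n)
    for l,z in(("riser",.072),("tray",.0)):
        q=rect(c,l,n,z); print(n,l,q[0],q[1], cv2.boxPoints(q[1]).round(3).tolist())
c=viewer.capture("wrist");T=np.array(c["camera_from_world"]);print(-T[:3,:3].T@T[:3,3],-T[2,:3])
E
```

```text
shift [-39.09624099  41.75077891   2.65567501]
top riser 0.72 ((0.7929002046585083, 0.18240179121494293), (0.20603658258914948, 0.2182001769542694), 83.57939910888672) [[0.6729999780654907, 0.09200000017881393], [0.8899999856948853, 0.06800000369548798], [0.9129999876022339, 0.27300000190734863], [0.6959999799728394, 0.296999990940094]]
top tray 0.71 ((0.5344017744064331, 0.17342326045036316), (0.12316390872001648, 0.23460453748703003), 75.90100860595703) [[0.4059999883174896, 0.1420000046491623], [0.6330000162124634, 0.08500000089406967], [0.6629999876022339, 0.20499999821186066], [0.4359999895095825, 0.2619999945163727]]
side riser 0.85 ((0.7865713834762573, 0.18833616375923157), (0.21754366159439087, 0.23847192525863647), 83.12388610839844) [[0.6549999713897705, 0.0949999988079071], [0.8920000195503235, 0.06599999964237213], [0.9179999828338623, 0.28200000524520874], [0.6809999942779541, 0.3109999895095825]]
side tray 0.67 ((0.534909188747406, 0.16702787578105927), (0.12783029675483704, 0.2373335063457489), 76.2213134765625) [[0.40400001406669617, 0.13300000131130219], [0.6349999904632568, 0.07699999958276749], [0.6650000214576721, 0.20100000500679016], [0.4350000023841858, 0.25699999928474426]]
[ 0.22867623 -0.64070389  0.38550117] [ 0.2755386   0.14016619 -0.95101626]
```

Call:
move_arm:
  targets:
    - [[-4,4,0],[0,0,0.1]]
    - [[-8,8.4,0],[0,0,0.2]]
    - [[-12,12.6,0.5],[0,0,0.3]]
    - [[-16,16.8,1],[0,0,0.4]]
    - [[-20,21,1.3],[0,0,0.5]]
  jaw: 7.4

```text
time_s: 1.98
tcp_pos: [0.3881, -0.3235, 0.2136]
eef_rot: [-180.0, 0.0, 177.9]
contact_force: [0.8, 0.4, 1.0]
gripper_width: 0.0738
gripper_force: 0.0
```

```bash
python3 - <<'E'
from h import *
print(r.get_state()["tcp_pos"],r.get_state()["eef_rot"],totool([0.465,-0.054,0.2]))
E
```

```text
[ 0.38811254 -0.32354585  0.21362925] [-1.79988360e+02  3.23928569e-02  1.77899067e+02] [-6.69465112 27.21861239  1.36118058]
```

Call:
move_arm:
  targets:
    - [[-1.3,5.4,0.3],[0,0,0.1]]
    - [[-2.6,10.8,0.6],[0,0,0.2]]
    - [[-4,16.4,0.9],[0,0,0.3]]
    - [[-5.4,22,1.2],[0,0,0.4]]
    - [[-6.7,27.2,1.4],[0,0,0.5]]

```text
time_s: 2.6
tcp_pos: [0.4642, -0.0536, 0.1999]
eef_rot: [180.0, 0.0, 149.3]
contact_force: [1.2, -0.8, 0.5]
gripper_width: 0.0739
gripper_force: 0.0
```

```bash
python3 - <<'E'
from h import *
c=viewer.capture("wrist");cv2.imwrite("pics/w1.png",c["image"])
print(r.get_state()["tcp_pos"],r.get_state()["eef_rot"])
T=np.array(c["camera_from_world"]);print(-T[:3,:3].T@T[:3,3],-T[2,:3])
for d in pinpoint("cup","wrist"):
    y,x=d["location"];print(d["score"],(x,y),at(c,(x,y),0))
for d in outline_of("cup","wrist"):
    m=d["mask"];print(d["box"],d["score"],c["image"][m].mean(0))
    k=max(cv2.findContours(m.astype(np.uint8),0,1)[0],key=cv2.contourArea)[:,0]
    for z in(0,.04):print(z,cv2.minEnclosingCircle(np.array([at(c,p.astype(float),z)[:2] for p in k],np.float32)))
E
```

```text
[ 0.46608978 -0.04963448  0.1998406 ] [1.79871188e+02 7.99088773e-02 1.48993929e+02]
[ 0.39172258 -0.01068323  0.35881177] [ 0.26642728 -0.15627446 -0.95110188]
0.91 (238.7, 281.2) [ 0.54346142 -0.15241158  0.        ]
0.9 (328.7, 98.3) [0.41872298 0.0321136  0.        ]
0.6 (313.5, 276.7) [ 0.58251593 -0.07532227  0.        ]
0.41 (357.8, 337.5) [ 0.68424636 -0.06900893  0.        ]
[301.4, 67.8, 363.9, 129.1] 0.91 [117.58666247  50.38345392  25.98553004]
0 ((0.4201985001564026, 0.03556607663631439), 0.03124392405152321)
0.04 ((0.41702398657798767, 0.03041025996208191), 0.02777204103767872)
[211.6, 261.1, 263.6, 305.7] 0.81 [92.80039526 39.15464427 19.96541502]
0 ((0.5484831929206848, -0.15980498492717743), 0.03671010583639145)
0.04 ((0.531007707118988, -0.14318102598190308), 0.032628852874040604)
[290.5, 259.7, 342.1, 306.6] 0.6 [94.6453202  38.23793103 17.96551724]
0 ((0.5952735543251038, -0.07639884948730469), 0.036182548850774765)
0.04 ((0.5725818872451782, -0.06907292455434799), 0.03216006979346275)
[249.9, 165.4, 306.6, 227.8] 0.56 [28.70044543 33.19339272 37.78841871]
0 ((0.4803660809993744, -0.06263642013072968), 0.033820271492004395)
0.04 ((0.47048419713974, -0.05684473365545273), 0.03006117045879364)
```

View pics/w1.png

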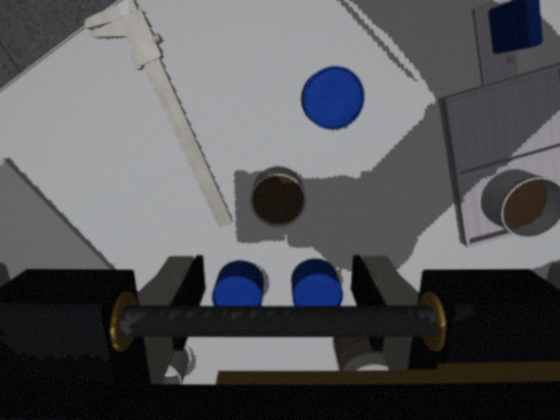

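The soil cup is at about (278,199), rim spanning 251–305 px. The caliper tip at (228,222) is close to the left finger's path, so I'll turn the gripper about 15° clockwise. The blue cups at (333,97), (238,285) and (317,285) stay clear.

```bash
python3 - <<'E'
from h import *
c=viewer.capture("wrist")
p=at(c,(278,199.5),.04);print(p, at(c,(228,222),.005), at(c,(205,200),.005))
for P in (p,[.473,-.054,0]): print(totool([P[0],P[1],.014]), [proj(c,[[P[0]+.027*np.cos(a),P[1]+.027*np.sin(a),.04]for a in np.arange(0,6.2,1.57)]).round().tolist()])
E
```

```text
[ 0.47219901 -0.05713092  0.04      ] [ 0.47561361 -0.12122775  0.005     ] [ 0.44266754 -0.12879759  0.005     ]
[-0.83503928  0.1918197  18.56445392] [[[292.0, 223.0], [303.0, 186.0], [263.0, 175.0], [254.0, 213.0]]]
[-0.74586107  0.50244716 18.56445851] [[[295.0, 222.0], [306.0, 185.0], [267.0, 174.0], [257.0, 212.0]]]
```

Call:
move_arm:
  targets:
    - [[-0.8,0.3,4],[0,0,0.13]]
    - [[-0.8,0.3,9],[0,0,0.25]]
    - [[-0.8,0.3,13],[0,0,0.25]]
    - [[-0.8,0.3,16],[0,0,0.25]]
    - [[-0.8,0.3,18.5],[0,0,0.25]]
  jaw: 7

```text
time_s: 3.42
tcp_pos: [0.4717, -0.0585, 0.0135]
eef_rot: [-180.0, -0.0, 135.1]
contact_force: [0.0, 0.5, 0.1]
gripper_width: 0.0698
gripper_force: 0.0
```

Call:
move_arm:
  targets:
    - [[0,0,0],[0,0,0]]
    - [[0,0,0],[0,0,0]]
    - [[0,0,0],[0,0,0]]
    - [[0,0,0],[0,0,0]]
    - [[0,0,0],[0,0,0]]
  jaw: 4.8
  squeeze: 20

```text
time_s: 4.05
tcp_pos: [0.4728, -0.0571, 0.0155]
eef_rot: [179.9, 0.1, 135.2]
contact_force: [-1.7, -1.6, 7.1]
gripper_width: 0.0526
gripper_force: 20.0
```

Call:
move_arm:
  targets:
    - [[0,0,-2],[0,0,0]]
    - [[0,0,-5],[0,0,0]]
    - [[0,0,-8],[0,0,0]]
    - [[0,0,-11],[0,0,0]]
    - [[0,0,-11],[0,0,0]]

```text
time_s: 4.68
tcp_pos: [0.4737, -0.0566, 0.1269]
eef_rot: [179.8, 0.1, 135.1]
contact_force: [-0.5, -0.3, -2.3]
gripper_width: 0.0527
gripper_force: 20.0
```

```bash
python3 - <<'E'
from h import *
s=r.get_state();print(s["contact_force"],s["gripper_width"],s["tcp_pos"],totool([0.50,0.14,.15]))
E
```

```text
[-0.47740569 -0.25105733 -2.32548781] 0.052738980746512946 [ 0.4736949  -0.05664263  0.12689922] [11.99754745 15.8062208  -2.27189531]
```

Call:
move_arm:
  targets:
    - [[3,3.5,-2],[0,0,-0.1]]
    - [[6,7,-4],[0,0,-0.22]]
    - [[9,10.5,-6],[0,0,-0.34]]
    - [[12,14,-7],[0,0,-0.45]]
    - [[14.9,17.2,-7],[0,0,-0.54]]

```text
time_s: 5.3
tcp_pos: [0.4878, 0.1717, 0.1945]
eef_rot: [180.0, 0.0, 166.3]
contact_force: [0.6, -0.2, -2.1]
gripper_width: 0.0527
gripper_force: 20.0
```

```bash
python3 - <<'E'
from h import *
c=viewer.capture("wrist");cv2.imwrite("pics/w2.png",c["image"])
s=r.get_state();print(s["tcp_pos"],s["eef_rot"])
for l,z in [("tray_front",.004),("tray_tab",.058),("mouth",.06),("tin",.004),("tray",0),("cup",0)]:
    for d in pinpoint(l,"wrist")[:2]:
        y,x=d["location"]; print(l,round(d["score"],2),(round(x),round(y)),at(c,(x,y),z).round(4))
E
```

```text
[0.48863339 0.17541561 0.19400452] [1.79906432e+02 2.72388752e-02 1.66576307e+02]
tray_front 0.92 (288, 216) [0.525  0.1741 0.004 ]
tray_tab 0.6 (288, 141) [0.4427 0.1922 0.058 ]
cup 0.95 (22, 292) [ 0.5439 -0.1494  0.    ]
cup 0.68 (279, 260) [0.5748 0.1524 0.    ]
```

View pics/w2.png

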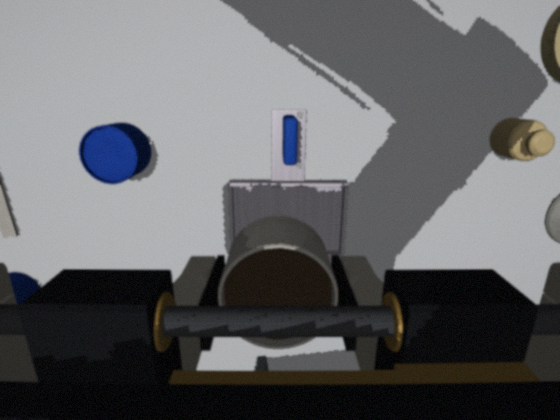

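```bash
python3 - <<'E'
from h import *
c=viewer.capture("wrist")
a=at(c,(230,181),.016);b=at(c,(346,181),.016);t=at(c,(290,116),.058);t2=at(c,(289,158),.058);print(a,b,np.linalg.norm(a-b),t,t2)
d=(a-b)/np.linalg.norm(a-b); x=np.array([-d[1],d[0],0]); print("yaw",np.degrees(np.arctan2(x[1],x[0])))
m=(a+b)/2; print("center",m+.08*x,"front",m+.041*x)
yaw=np.radians(-14);x=np.array([np.cos(yaw),np.sin(yaw),0]);f=m+.041*x;print(f,m-.045*x,m+.08*x)
print(totool([f[0],f[1],.0195]))
E
```

```text
[0.47124783 0.1249065  0.016     ] [0.49887523 0.23588451 0.016     ] 0.11436517463415774 [0.42279131 0.1957529  0.058     ] [0.45608846 0.18695752 0.058     ]
yaw -13.979327379767746
center [0.56269216 0.16106976 0.016     ] front [0.52484723 0.17049106 0.016     ]
[0.52484365 0.17047671 0.016     ] [0.44139822 0.19128199 0.016     ] [0.56268519 0.16104175 0.016     ]
[-3.57412908  1.05427555 17.46580701]
```

```bash
python3 - <<'E'
from h import *
for i in range(4):
    c=viewer.capture("wrist"); s=r.get_state();print(s["tcp_pos"],s["qd"].round(1),totool([.525,.1705,.0195]))
E
```

```text
[0.48786941 0.16902581 0.19435789] [-0.  -0.1  0.3  0.   0.   0. ] [-3.57198658  1.04702358 17.48445076]
[0.48797369 0.16909621 0.19447792] [ 0.1 -0.2  0.3 -0.1  0.   0. ] [-3.56078255  1.03465893 17.49720617]
[0.48799203 0.16919695 0.19456328] [ 0.1  0.   0.1 -0.  -0.1 -0. ] [-3.56006734  1.02138034 17.50620204]
[0.48807439 0.16934653 0.1946366 ] [ 0.2  0.   0.1  0.1 -0.1  0.1] [-3.55335281  1.00144268 17.51420513]
```

Call:
move_arm:
  targets:
    - [[-1.8,0.7,2],[0,0,0]]
    - [[-3.5,1.4,5],[0,0,0]]
    - [[-3.5,1.4,9],[0,0,0]]
    - [[-3.5,1.4,12.5],[0,0,0]]
    - [[-3.5,1.4,12.5],[0,0,0]]

```text
time_s: 6.52
tcp_pos: [0.5238, 0.1736, 0.0673]
eef_rot: [-179.8, -0.2, 166.0]
contact_force: [-0.4, 0.3, -1.2]
gripper_width: 0.0527
gripper_force: 20.0
```

```bash
python3 - <<'E'
from h import *
c=viewer.capture("wrist");cv2.imwrite("pics/w3.png",c["image"])
c=viewer.capture("side");cv2.imwrite("pics/s3.png",cv2.resize(c["image"][170:300,200:360],None,fx=5,fy=4.5)); 
print(r.get_state()["tcp_pos"],proj(c,[[.526,.175,.016]]))
E
```

```text
[0.52596299 0.17511546 0.07046632] [[291.1573537  234.78069565]]
```

View pics/w3.png

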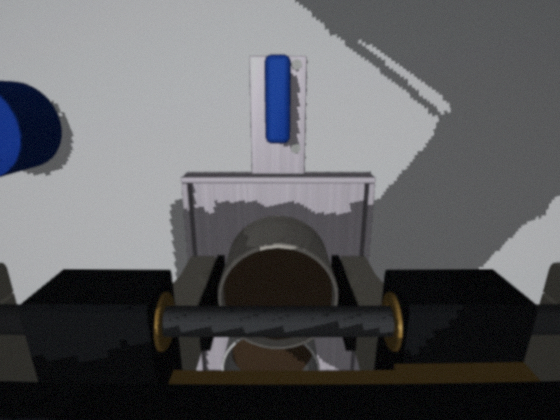

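The cup is centred over the compartment, whose front wall runs (183,176) to (375,176). The tin is behind it at (270,360), and the tab top is at (278,98).

```bash
python3 - <<'E'
from h import *
c=viewer.capture("wrist")
a=at(c,(182,176),.016);b=at(c,(376,176),.016);m=(a+b)/2
d=(a-b)/np.linalg.norm(a-b); x=np.array([-d[1],d[0],0]);print(np.linalg.norm(a-b),np.degrees(np.arctan2(x[1],x[0])),"front",m+.041*x,"tab",m-.045*x,at(c,(278,98),.058))
f=m+.041*x;print(r.get_state()["tcp_pos"],totool([f[0],f[1],.0195]))
E
```

```text
0.12078409332012324 -13.922524775254637 front [0.52996235 0.17529657 0.016     ] tab [0.44648886 0.195989   0.016     ] [0.44493859 0.1955967  0.058     ]
[0.52639697 0.17554198 0.07113997] [-0.3434424   0.05497047  5.16465021]
```

Call:
move_arm:
  targets:
    - [[-0.3,0,2],[0,0,0]]
    - [[-0.3,0,4],[0,0,0]]
    - [[-0.3,0,4.6],[0,0,0]]
    - [[-0.3,0,4.9],[0,0,0]]
    - [[-0.3,0,4.9],[0,0,0]]

```text
time_s: 7.3
tcp_pos: [0.5288, 0.1747, 0.0214]
eef_rot: [179.9, 0.1, 166.1]
contact_force: [0.3, -0.4, -1.4]
gripper_width: 0.0529
gripper_force: 20.0
```

Call:
move_arm:
  targets:
    - [[0,0,0],[0,0,0]]
    - [[0,0,0],[0,0,0]]

```text
time_s: 7.55
tcp_pos: [0.5285, 0.1745, 0.021]
eef_rot: [180.0, 0.0, 166.1]
contact_force: [-0.3, -0.8, -1.5]
gripper_width: 0.0528
gripper_force: 20.0
```

Still hanging free; down 2 mm more, in small steps.

Call:
move_arm:
  targets:
    - [[0,0,0.1],[0,0,0]]
    - [[0,0,0.15],[0,0,0]]
    - [[0,0,0.15],[0,0,0]]

```text
time_s: 7.92
tcp_pos: [0.5284, 0.1744, 0.0196]
eef_rot: [180.0, 0.0, 166.1]
contact_force: [-2.0, -0.0, 4.1]
gripper_width: 0.0528
gripper_force: 20.0
```

Call:
move_arm:
  targets:
    - [[0,0,0],[0,0,0]]
    - [[0,0,0],[0,0,0]]
    - [[0,0,0],[0,0,0]]
  jaw: 6.6

```text
time_s: 8.3
tcp_pos: [0.5283, 0.1744, 0.019]
eef_rot: [-180.0, -0.0, 166.1]
contact_force: [-0.2, 0.7, -0.6]
gripper_width: 0.0659
gripper_force: 0.0
```

Call:
move_arm:
  targets:
    - [[0,0,-3],[0,0,0]]
    - [[0,0,-7],[0,0,0]]
    - [[2,0,-9],[0,0,0]]
    - [[5,0,-9],[0,0,0]]
    - [[9,0,-9],[0,0,0]]

```text
time_s: 8.93
tcp_pos: [0.4405, 0.1962, 0.1092]
eef_rot: [180.0, 0.0, 166.0]
contact_force: [-0.4, 0.3, -0.0]
gripper_width: 0.0661
gripper_force: 0.0
```

```bash
python3 - <<'E'
from h import *
for i in range(6): c=viewer.capture("wrist")
cv2.imwrite("pics/w4.png",c["image"]); print(r.get_state()["tcp_pos"])
for l,z in [("tray_front",.004),("tray_tab",.058),("mouth",.06),("tin",.004),("cup",0.004)]:
    for d in pinpoint(l,"wrist")[:2]:
        y,x=d["location"]; print(l,round(d["score"],2),(round(x),round(y)),at(c,(x,y),z).round(4))
E
```

```text
[0.44147089 0.19628342 0.10920286]
tray_tab 0.75 (277, 237) [0.4434 0.1959 0.058 ]
cup 0.84 (75, 226) [0.4165 0.033  0.004 ]
cup 0.62 (278, 308) [0.5307 0.1751 0.004 ]
```

View pics/w4.png

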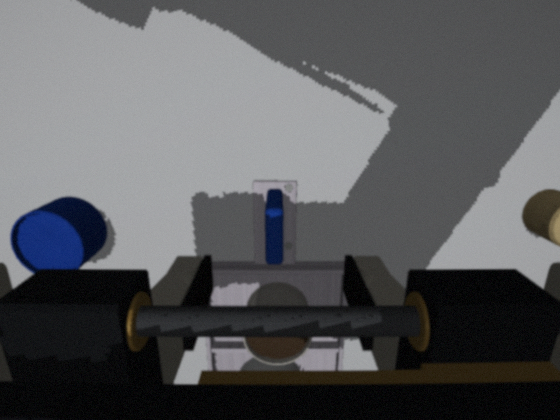

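Call:
move_arm:
  targets:
    - [[-0.2,0,2],[0,0,0]]
    - [[-0.3,0,5],[0,0,0]]
    - [[-0.3,0,7.5],[0,0,0]]
    - [[-0.3,0,8.7],[0,0,0]]
    - [[-0.3,0,8.7],[0,0,0]]
  jaw: 4

```text
time_s: 10.1
tcp_pos: [0.4437, 0.1949, 0.0215]
eef_rot: [-179.9, -0.0, 166.1]
contact_force: [0.1, -0.1, -0.5]
gripper_width: 0.0403
gripper_force: 0.0
```

Call:
move_arm:
  targets:
    - [[0,0,0],[0,0,0]]
    - [[0,0,0],[0,0,0]]
    - [[0,0,0],[0,0,0]]
    - [[0,0,0],[0,0,0]]
    - [[0,0,0],[0,0,0]]
  jaw: 0.8
  squeeze: 30

```text
time_s: 10.72
tcp_pos: [0.4437, 0.1951, 0.0225]
eef_rot: [-180.0, -0.0, 166.0]
contact_force: [-2.1, -3.1, 7.8]
gripper_width: 0.0119
gripper_force: 30.0
```

```bash
python3 - <<'E'
from h import *
s=r.get_state();print(s["tcp_pos"],s["eef_rot"],s["contact_force"],s["moment"])
c=viewer.capture("top");im=c["image"];cv2.imwrite("pics/t5.png",cv2.resize(im[60:260,190:330],None,fx=4,fy=3,interpolation=cv2.INTER_CUBIC))
from scipy.optimize import least_squares
import pickle
C={n:viewer.capture(n) for n in("top","side")}
for n in C:
    for l in("mouth","riser"):
        for d in pinpoint(l,n)[:1]: print(n,l,d["score"],at(C[n],d["location"][::-1],.06 if l=="mouth" else 0))
print(proj(C["top"],[[.7,.29,.072],[.7,.09,.072]]))
E
```

```text
[0.44374071 0.19506482 0.02251645] [-1.79996428e+02 -2.44186756e-04  1.66035174e+02] [-2.05689193 -3.06905128  7.83419892] [-0.81425808  0.50848802 -0.32283682]
top mouth 0.7 [0.70335402 0.19601298 0.06      ]
top riser 0.6 [ 7.07352929e-01  1.88305476e-01 -2.22044605e-16]
side mouth 0.72 [0.69683776 0.18880503 0.06      ]
side riser 0.66 [ 7.06536862e-01  1.88979927e-01 -1.11022302e-16]
[[209.04696026 159.93912792]
 [293.28254177 153.19434297]]
```

View pics/t5.png

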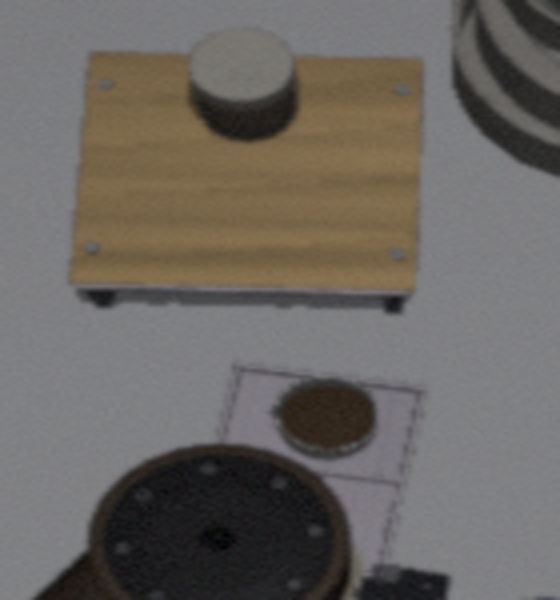

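Board top corners in the crop: (70,284), (414,290), (423,59) and (89,52). The tin is at (328,415) and the tray's rear wall runs (238,368)–(422,390).

```bash
python3 - <<'E'
from h import *
c=viewer.capture("top")
P=[at(c,(190+u/4-.4,60+v/3-.35),.072)[:2] for u,v in((70,284),(414,290),(423,59),(89,52))]
print(np.round(P,4)); fl,fr,br,bl=P
print(np.linalg.norm(fl-fr),np.linalg.norm(fl-bl),np.linalg.norm(fr-br))
an=lambda v:np.degrees(np.arctan2(v[1],v[0]))
print("yaws",an(fl-fr)-90,an(bl-br)-90,an(bl-fl),an(br-fr))
M=np.mean(P,0);yaw=np.radians(np.mean([an(fl-fr)-90,an(bl-br)-90,an(bl-fl),an(br-fr)]));u=np.array([np.cos(yaw),np.sin(yaw)])
o=M-.1*u;print("yaw",np.degrees(yaw),"mouth",o,(fl+fr)/2)
# tray rear wall top corners
R1=[at(c,(190+u/4-.4,60+v/3-.35),.016)[:2] for u,v in((237,368),(424,390))];print(R1,np.linalg.norm(R1[0]-R1[1]),an(R1[0]-R1[1])-90,"rear mid",np.mean(R1,0))
# board corners in side view
c=viewer.capture("side");im=c["image"]
n=np.array([-u[1],u[0]])
print(proj(c,[[*(o+s*.103*n+d*u),.072] for s,d in((1,0),(-1,0),(-1,.2),(1,.2))]).round(1).tolist())
cv2.imwrite("pics/s5.png",cv2.resize(im[110:240,130:290],None,fx=5,fy=4.5,interpolation=cv2.INTER_CUBIC))
print(r.get_state()["contact_force"],r.get_state()["tcp_pos"])
E
```

```text
[[0.7143 0.2939]
 [0.6923 0.0911]
 [0.8889 0.0679]
 [0.9123 0.2718]]
0.203925898137775 0.19922239954935048 0.1979469171915078
yaws -6.189556982368657 -6.547872975619299 -6.34563494998874 -6.735459302466562
yaw -6.454631052610814 mouth [0.70258968 0.1924265 ] [0.70331016 0.19249374]
[array([0.65292126, 0.20239273]), array([0.62478706, 0.08942581])] 0.11641759689783751 -13.984899998154987 rear mid [0.63885416 0.14590927]
[[192.9, 215.2], [259.0, 163.0], [206.6, 120.6], [141.3, 165.7]]
[-1.38816378 -1.19116243  6.26407059] [0.44371522 0.1950285  0.02249804]
```

View pics/s5.png

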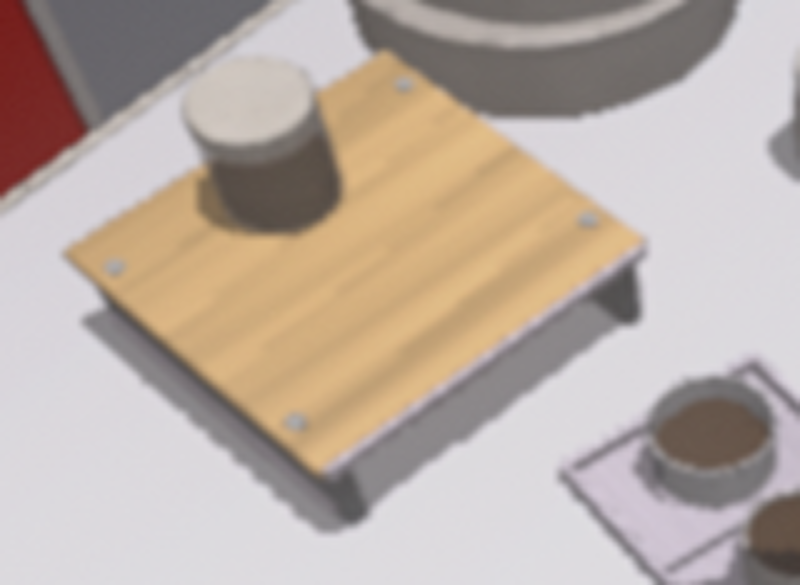

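Side-view board corners match the prediction to about 1 px. The riser mouth is at (0.7025, 0.192) with yaw -6.45°. The tray needs about 42 mm left and +7.5°, so I'll swing it, drag it back, then straighten. First I'll relieve the press-down and tighten the grip.

Call:
move_arm:
  targets:
    - [[0,0,-0.05],[0,0,0]]
    - [[0,0,-0.1],[0,0,0]]
    - [[0,0,-0.1],[0,0,0]]
    - [[0,0,-0.1],[0,0,0]]
  squeeze: 55

```text
time_s: 11.68
tcp_pos: [0.4435, 0.1951, 0.0228]
eef_rot: [-180.0, -0.0, 166.1]
contact_force: [0.3, -1.7, -4.3]
gripper_width: 0.0117
gripper_force: 55.0
```

Call:
move_arm:
  targets:
    - [[0,0,0.06],[0,0,0]]
    - [[0,0,0.06],[0,0,0]]

```text
time_s: 11.92
tcp_pos: [0.4435, 0.1951, 0.0226]
eef_rot: [-180.0, -0.0, 166.1]
contact_force: [-2.9, -2.4, 0.8]
gripper_width: 0.0118
gripper_force: 55.0
```

Call:
move_arm:
  targets:
    - [[-0.03,0.7,0],[0,0,0.055]]
    - [[-0.1,1.6,0],[0,0,0.128]]
    - [[-0.3,2.7,0],[0,0,0.22]]
    - [[-0.6,3.8,0],[0,0,0.31]]
    - [[-0.85,4.5,0],[0,0,0.37]]

```text
time_s: 12.55
tcp_pos: [0.4646, 0.2382, 0.0227]
eef_rot: [179.9, -0.0, 144.9]
contact_force: [3.7, 1.2, -2.9]
gripper_width: 0.0118
gripper_force: 55.0
```

```bash
cat >> h.py <<'E'
o=np.array([.7025,.192]);YR=-6.45;u=np.array([np.cos(np.radians(YR)),np.sin(np.radians(YR))]);n_=np.array([-u[1],u[0]])
def where():
    s=r.get_state(); t=np.array(s["tcp_pos"]); yaw=(s["eef_rot"][2]-180+180)%360-180
    a=np.radians(yaw); ce=t[:2]+.125*np.array([np.cos(a),np.sin(a)])+.0008*np.array([np.cos(a),np.sin(a)])
    d=ce-o
    print("t",s["time_s"],"tcp",t.round(4),"yaw",round(yaw,2),"rel",round(yaw-YR,2),"ctr along/lat mm",(1000*d@u).round(1),(1000*d@n_).round(1),"rear",(1000*d@u+80).round(1),"F",s["contact_force"].round(1),"Falong",(s["contact_force"][:2]@u).round(1),"M",s["moment"].round(2),"w",s["gripper_width"])
def wtray():  # tray pose seen in wrist pic via tab? report networks from top
    c=viewer.capture("top")
    q=rect(c,"tray","top",.008); print("tray seen",q[0],np.round(q[1][0],4),np.round(q[1][1],3),q[1][2])
    for l,z in(("cup",.004),("tin",.004)):
        for d in pinpoint(l,"top")[:3]: print(l,round(d["score"],2),at(c,d["location"][::-1],z).round(3))
E
python3 - <<'E'
from h import *
where();wtray();where()
E
```

```text
t 12.55 tcp [0.4646 0.2382 0.0227] yaw -35.06 rel -28.61 ctr along/lat mm -131.1 -41.0 rear -51.1 F [ 3.7  1.2 -2.9] Falong 3.6 M [-0.08 -0.92  0.16] w 0.011791261498569358
tray seen 0.84 [0.5692 0.1695] [0.123 0.162] 55.66633605957031
cup 0.75 [ 0.583 -0.078  0.004]
cup 0.73 [0.423 0.036 0.004]
cup 0.67 [ 0.541 -0.143  0.004]
tin 0.75 [0.592 0.137 0.004]
tin 0.44 [0.708 0.19  0.004]
t 12.75 tcp [0.4639 0.2375 0.0227] yaw -35.01 rel -28.56 ctr along/lat mm -131.7 -41.7 rear -51.7 F [ 1.7  3.  -2.9] Falong 1.4 M [ 0.54 -0.45  0.47] w 0.011454245529337687
```

Call:
move_arm:
  targets:
    - [[0.5,0,0.03],[0,0,0]]
    - [[1.3,0,0.03],[0,0,0]]
    - [[2.2,0,0.03],[0,0,0]]
    - [[3.2,0,0.03],[0,0,0]]
    - [[4.2,0,0.03],[0,0,0]]

```text
time_s: 13.38
tcp_pos: [0.4368, 0.2545, 0.0225]
eef_rot: [179.8, -1.5, 145.7]
contact_force: [6.7, -4.3, 9.3]
gripper_width: 0.0117
gripper_force: 55.0
```

Call:
move_arm:
  targets:
    - [[1,0,0],[0,0,0]]
    - [[2,0,0],[0,0,0]]
    - [[3,0,0],[0,0,0]]
    - [[3.9,0,0],[0,0,0]]
    - [[4.5,0,0],[0,0,0]]

```text
time_s: 14.0
tcp_pos: [0.4085, 0.2736, 0.0225]
eef_rot: [179.5, -3.1, 146.6]
contact_force: [8.4, -6.1, 12.1]
gripper_width: 0.0117
gripper_force: 55.1
```

```bash
python3 - <<'E'
from h import *
viewer.capture("side");viewer.capture("side");where();wtray();where()
E
```

```text
t 14.1 tcp [0.4082 0.2739 0.0225] yaw -33.39 rel -26.94 ctr along/lat mm -189.5 -8.7 rear -109.5 F [ 3.1 -2.4 13. ] Falong 3.4 M [-2.23 -1.47  0.33] w 0.011306754154912295
tray seen 0.86 [0.5167 0.2062] [0.126 0.167] 57.10090637207031
cup 0.88 [0.421 0.037 0.004]
cup 0.74 [0.481 0.224 0.004]
cup 0.69 [ 0.534 -0.143  0.004]
tin 0.84 [0.541 0.184 0.004]
t 14.3 tcp [0.4082 0.2738 0.0225] yaw -33.4 rel -26.95 ctr along/lat mm -189.5 -8.8 rear -109.5 F [ 3.5 -1.3 12.8] Falong 3.6 M [-2.2  -1.38  0.33] w 0.012032011011241852
```

```bash
python3 - <<'E'
from h import *
s=r.get_state();print(s["joints"].round(1),s["eef_rot"],np.hypot(*s["tcp_pos"][:2]))
E
```

```text
[  54.1   17.6  -33.7   -5.1  -38.4 -173.6] [179.4894915   -3.12411604 146.59681489] 0.49151363785734375
```

Joint 6 is at its limit (-173.6°), which is why the drag stopped short. Straightening turns it away from the limit.

Call:
move_arm:
  targets:
    - [[0,-0.6,0],[0,0,-0.05]]
    - [[-0.05,-1.2,0],[0,0,-0.1]]

```text
time_s: 14.55
tcp_pos: [0.402, 0.2663, 0.0228]
eef_rot: [178.9, -3.1, 152.4]
contact_force: [-6.6, 9.4, 16.5]
gripper_width: 0.0118
gripper_force: 55.1
```

```bash
python3 - <<'E'
from h import *
viewer.capture("side");viewer.capture("side");where()
s=r.get_state();print(s["joints"].round(1),s["eef_rot"])
E
```

```text
t 14.65 tcp [0.4017 0.2657 0.0228] yaw -27.64 rel -21.19 ctr along/lat mm -189.9 -6.0 rear -109.9 F [-4.8  6.9 14.8] Falong -5.5 M [1.39 1.76 0.01] w 0.011540220607283703
[  54.1   16.7  -34.9   -5.3  -37.9 -167.6] [178.95559545  -3.12798169 152.3570997 ]
```

```bash
cat >> h.py <<'E'
def togo(along,lat,rel,z,steps=1):
    s=r.get_state();Rc=R.from_euler('xyz',s["eef_rot"],degrees=True)
    ps=[]
    yaw=YR+rel;a=np.radians(yaw);ce=o+along*u+lat*n_;t=ce-.1258*np.array([np.cos(a),np.sin(a)])
    Rd=R.from_euler('xyz',[180,0,yaw+180],degrees=True)
    print("to",along,lat,rel,"tcp",t.round(4),"shift",(Rc.inv().apply(np.array([*t,z])-s["tcp_pos"])*100).round(2),"turn",(Rc.inv()*Rd).as_rotvec().round(3))
E
python3 - <<'E'
from h import *
togo(-.19,-.006,-21.19,.0228)
for rel in(-16,-11,-5.5,0): togo(-.19,-.006,rel,.0228)
togo(-.19,0.,0,.0228)
E
```

```text
to -0.19 -0.006 -21.19 tcp [0.4016 0.2657] shift [ 0.01 -0.    0.  ] turn [ 0.018 -0.055 -0.001]
to -0.19 -0.006 -16 tcp [0.3968 0.2554] shift [-0.04 -1.14 -0.02] turn [ 0.021 -0.054 -0.091]
to -0.19 -0.006 -11 tcp [0.393  0.2451] shift [-0.19 -2.23 -0.05] turn [ 0.023 -0.053 -0.178]
to -0.19 -0.006 -5.5 tcp [0.39   0.2334] shift [-0.46 -3.4  -0.08] turn [ 0.026 -0.052 -0.274]
to -0.19 -0.006 0 tcp [0.388  0.2215] shift [-0.84 -4.55 -0.12] turn [ 0.028 -0.051 -0.37 ]
to -0.19 0.0 0 tcp [0.3887 0.2275] shift [-0.63 -3.99 -0.1 ] turn [ 0.028 -0.051 -0.37 ]
```

Call:
move_arm:
  targets:
    - [[0,0,0],[0.006,-0.018,0]]
    - [[0,0,0],[0.012,-0.037,0]]
    - [[0,0,0],[0.018,-0.055,0]]
    - [[0,0,0],[0.018,-0.055,0]]

```text
time_s: 15.15
tcp_pos: [0.4031, 0.2647, 0.0223]
eef_rot: [180.0, -0.3, 152.4]
contact_force: [-3.8, 5.8, 10.2]
gripper_width: 0.0117
gripper_force: 55.0
```

```bash
python3 - <<'E'
from h import *
c=viewer.capture("side")
where();print(r.get_state()["eef_rot"])
for rel in(-16,-11,-5.5): togo(-.19,-.006,rel,.0225)
E
```

```text
t 15.2 tcp [0.403  0.2647 0.0223] yaw -27.61 rel -21.16 ctr along/lat mm -188.4 -6.8 rear -108.4 F [-4.9  4.9 10.9] Falong -5.4 M [2.24 2.17 0.01] w 0.011841158753885687
[179.97199391  -0.32564556 152.38826998]
to -0.19 -0.006 -16 tcp [0.3968 0.2554] shift [ 0.13 -1.11 -0.02] turn [ 0.001 -0.006 -0.09 ]
to -0.19 -0.006 -11 tcp [0.393  0.2451] shift [-0.02 -2.2  -0.02] turn [ 0.001 -0.006 -0.177]
to -0.19 -0.006 -5.5 tcp [0.39   0.2334] shift [-0.29 -3.38 -0.02] turn [ 0.001 -0.006 -0.273]
```

Call:
move_arm:
  targets:
    - [[0,0,0],[0,0,0]]
    - [[0,0,0],[0,0,0]]
    - [[0,0,-0.1],[0,0,0]]
    - [[0,0,-0.1],[0,0,0]]
  jaw: 3

```text
time_s: 15.7
tcp_pos: [0.4024, 0.2618, 0.0216]
eef_rot: [-179.7, -0.3, 152.3]
contact_force: [-0.6, 0.7, 1.0]
gripper_width: 0.0298
gripper_force: 0.0
```

```bash
python3 - <<'E'
from h import *
c=viewer.capture("wrist");cv2.imwrite("pics/w6.png",c["image"])
where();print(r.get_state()["eef_rot"]); wtray()
E
```

```text
t 15.75 tcp [0.4024 0.2619 0.0215] yaw -27.65 rel -21.2 ctr along/lat mm -188.7 -9.8 rear -108.7 F [-0.4  0.1  0.4] Falong -0.4 M [-0.09 -0.1   0.02] w 0.029995337038567937
[-179.69269707   -0.32355806  152.34672329]
tray seen 0.65 [0.5175 0.2068] [0.125 0.164] 62.957115173339844
cup 0.84 [ 0.576 -0.076  0.004]
cup 0.83 [0.481 0.231 0.004]
cup 0.7 [0.422 0.032 0.004]
tin 0.63 [0.539 0.181 0.004]
```

View pics/w6.png

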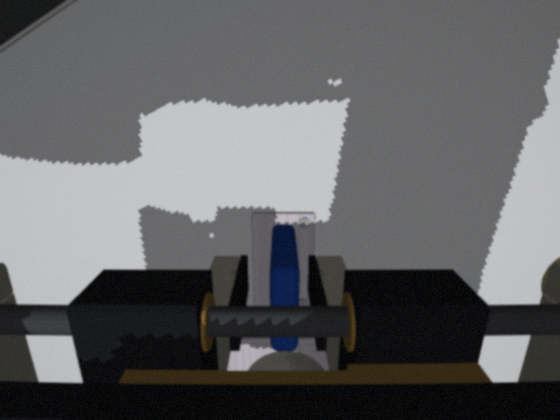

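The tab is between the fingers at (285,285) and the cup front shows below it. The tray is flat, so I'll regrip without strain.

Call:
move_arm:
  targets:
    - [[0,0.2,-0.1],[0,0,0]]
    - [[0,0.25,-0.1],[0,0,0]]
    - [[0,0.25,-0.1],[0,0,0]]
    - [[0,0.25,-0.1],[0,0,0]]
    - [[0,0.25,-0.1],[0,0,0]]
  jaw: 0.8

```text
time_s: 16.58
tcp_pos: [0.4038, 0.2645, 0.0227]
eef_rot: [-179.7, -0.3, 152.4]
contact_force: [0.5, -0.6, 0.7]
gripper_width: 0.012
gripper_force: 55.0
```

```bash
python3 - <<'E'
from h import *
c=viewer.capture("side")
where();print(r.get_state()["eef_rot"])
for rel in(-18,-14,-9,-5,0): togo(-.189,-.006,rel,.0225)
togo(-.189,0,0,.0225)
E
```

```text
t 16.625 tcp [0.4038 0.2645 0.0227] yaw -27.64 rel -21.19 ctr along/lat mm -187.7 -7.0 rear -107.7 F [-0.1  1.1  0.7] Falong -0.3 M [ 0.45 -0.28 -0.1 ] w 0.01197771174785811
[-179.74596444   -0.31779029  152.35868876]
to -0.189 -0.006 -18 tcp [0.3995 0.2593] shift [ 0.14 -0.66  0.02] turn [-0.004 -0.006 -0.056]
to -0.189 -0.006 -14 tcp [0.3962 0.2512] shift [ 0.06 -1.53  0.03] turn [-0.004 -0.006 -0.125]
to -0.189 -0.006 -9 tcp [0.3928 0.2408] shift [-0.12 -2.61  0.03] turn [-0.004 -0.006 -0.213]
to -0.189 -0.006 -5 tcp [0.3907 0.2322] shift [-0.34 -3.47  0.03] turn [-0.004 -0.006 -0.283]
to -0.189 -0.006 0 tcp [0.389  0.2214] shift [-0.69 -4.51  0.04] turn [-0.003 -0.006 -0.37 ]
to -0.189 0 0 tcp [0.3897 0.2274] shift [-0.47 -3.95  0.04] turn [-0.003 -0.006 -0.37 ]
```

Call:
move_arm:
  targets:
    - [[-0.04,-1.0,0],[-0.002,-0.003,-0.08]]
    - [[-0.2,-2.25,0],[-0.004,-0.006,-0.18]]
    - [[-0.49,-3.5,0],[-0.004,-0.006,-0.28]]
    - [[-0.89,-4.65,0],[-0.004,-0.006,-0.38]]
    - [[-1.4,-5.75,0.02],[-0.003,-0.006,-0.475]]

```text
time_s: 17.25
tcp_pos: [0.3892, 0.2069, 0.0227]
eef_rot: [-180.0, -0.0, 179.8]
contact_force: [-1.7, 4.0, -0.1]
gripper_width: 0.0115
gripper_force: 55.0
```

```bash
python3 - <<'E'
from h import *
c=viewer.capture("side")
where();print(r.get_state()["eef_rot"]); wtray();where()
E
```

```text
t 17.3 tcp [0.3891 0.2059 0.0227] yaw 0.03 rel 6.48 ctr along/lat mm -188.0 -7.2 rear -108.0 F [ 0.1 -0.1 -2.9] Falong 0.1 M [-0.05  0.59  0.3 ] w 0.011832107073428737
[-1.79977075e+02 -5.68785863e-02 -1.79970203e+02]
tray seen 0.96 [0.5185 0.2083] [0.124 0.162] 88.82410430908203
cup 0.91 [ 0.582 -0.076  0.004]
cup 0.79 [0.424 0.033 0.004]
cup 0.74 [ 0.541 -0.14   0.004]
tin 0.7 [0.549 0.193 0.004]
t 17.5 tcp [0.3892 0.2064 0.0227] yaw -0.53 rel 5.92 ctr along/lat mm -187.9 -7.9 rear -107.9 F [-0.2 -2.1  5.1] Falong 0.0 M [-0.91  0.72  0.21] w 0.011606659841722386
```

Call:
move_arm:
  targets:
    - [[-0.5,0,0],[0,0,0]]
    - [[-1.4,0,0],[0,0,0]]
    - [[-2.4,0,0],[0,0,0]]
    - [[-3.4,0,0],[0,0,0]]
    - [[-4.2,0,0],[0,0,0]]

```text
time_s: 18.12
tcp_pos: [0.43, 0.2059, 0.0227]
eef_rot: [-179.9, -0.2, 179.5]
contact_force: [-12.7, -0.2, 14.7]
gripper_width: 0.0116
gripper_force: 55.0
```

```bash
python3 - <<'E'
from h import *
where()
c=viewer.capture("top");cv2.imwrite("pics/t7.png",cv2.resize(c["image"][60:260,190:330],None,fx=4,fy=3,interpolation=cv2.INTER_CUBIC))
where()
E
```

```text
t 18.125 tcp [0.43   0.2059 0.0227] yaw -0.54 rel 5.91 ctr along/lat mm -147.2 -3.8 rear -67.2 F [-12.7  -0.2  14.7] Falong -12.5 M [0.32 4.67 0.07] w 0.011610119334022131
t 18.175 tcp [0.431  0.2062 0.0227] yaw -0.52 rel 5.93 ctr along/lat mm -146.2 -3.4 rear -66.2 F [-6.6 -1.5 14.5] Falong -6.4 M [-0.54  3.05 -0.03] w 0.011790817739818256
```

View pics/t7.png

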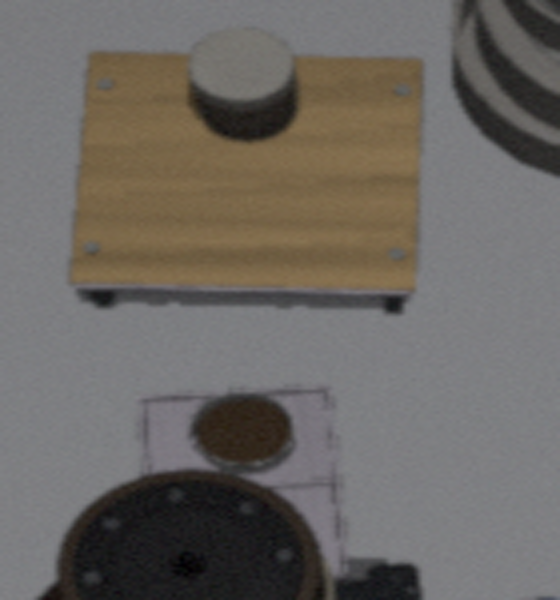

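Rear wall corners are at crop (143,398) and (329,390), the tin at (243,430) is upright, and the board is unchanged.

```bash
python3 - <<'E'
from h import *
c=viewer.capture("top")
A,B=[at(c,(190+x/4-.4,60+y/3-.35),.016)[:2] for x,y in((142,398),(330,390))]
an=lambda v:np.degrees(np.arctan2(v[1],v[0]))
m=(A+B)/2;yaw=an(A-B)-90;print(np.linalg.norm(A-B),"yaw rel",yaw-YR,"rear along/lat",(m-o)@u,(m-o)@n_)
a=np.radians(yaw-YR);print("ctr",(m-o)@u-.08*np.cos(a),(m-o)@n_-.08*np.sin(a))
where()
E
```

```text
0.11534697624069504 yaw rel 5.0103532842460625 rear along/lat -0.07240838121866193 0.00441505576613461
ctr -0.15210269584915787 -0.0025718044425370136
t 18.225 tcp [0.431  0.2062 0.0227] yaw -0.54 rel 5.91 ctr along/lat mm -146.2 -3.5 rear -66.2 F [-4.2 -1.2  8.4] Falong -4.0 M [-0.64  1.62 -0.02] w 0.01171919649140752
```

```bash
python3 - <<'E'
from h import *
for q in((-.14,-.003,5.9),(-.132,-.002,4.5),(-.124,-.001,3),(-.116,0,1.5),(-.108,0,0)): togo(*q,.0232)
E
```

```text
to -0.14 -0.003 5.9 tcp [0.4373 0.206 ] shift [-0.63 -0.02 -0.05] turn [-0.002 -0.002  0.   ]
to -0.132 -0.002 4.5 tcp [0.4454 0.2091] shift [-1.44  0.31 -0.06] turn [-0.002 -0.002  0.025]
to -0.124 -0.001 3 tcp [0.4536 0.2125] shift [-2.25  0.65 -0.06] turn [-0.002 -0.002  0.051]
to -0.116 0 1.5 tcp [0.4619 0.2159] shift [-3.08  1.   -0.06] turn [-0.002 -0.002  0.077]
to -0.108 0 0 tcp [0.4702 0.2183] shift [-3.91  1.25 -0.06] turn [-0.002 -0.002  0.103]
```

Call:
move_arm:
  targets:
    - [[-0.6,0,-0.06],[0,0,0]]
    - [[-1.4,0.3,-0.06],[0,0,0.025]]
    - [[-2.2,0.65,-0.06],[0,0,0.051]]
    - [[-3.1,1.0,-0.06],[0,0,0.077]]
    - [[-3.9,1.25,-0.06],[0,0,0.103]]

```text
time_s: 18.85
tcp_pos: [0.4695, 0.2183, 0.0227]
eef_rot: [-179.9, -0.2, 173.5]
contact_force: [-6.4, 1.0, 4.9]
gripper_width: 0.0118
gripper_force: 55.0
```

```bash
python3 - <<'E'
from h import *
c=viewer.capture("top");cv2.imwrite("pics/t8.png",cv2.resize(c["image"][60:260,190:330],None,fx=4,fy=3,interpolation=cv2.INTER_CUBIC))
where();print(r.get_state()["eef_rot"])
togo(-.108,0,0,.0232)
E
```

```text
t 18.9 tcp [0.4707 0.219  0.0227] yaw -6.54 rel -0.09 ctr along/lat mm -107.6 0.6 rear -27.6 F [-2.5 -1.   4.1] Falong -2.4 M [-0.19  1.74 -0.05] w 0.011852326817322865
[-1.79900958e+02 -1.15409636e-01  1.73462018e+02]
to -0.108 0 0 tcp [0.4702 0.2183] shift [ 0.04 -0.08 -0.05] turn [-0.002 -0.002 -0.002]
```

View pics/t8.png

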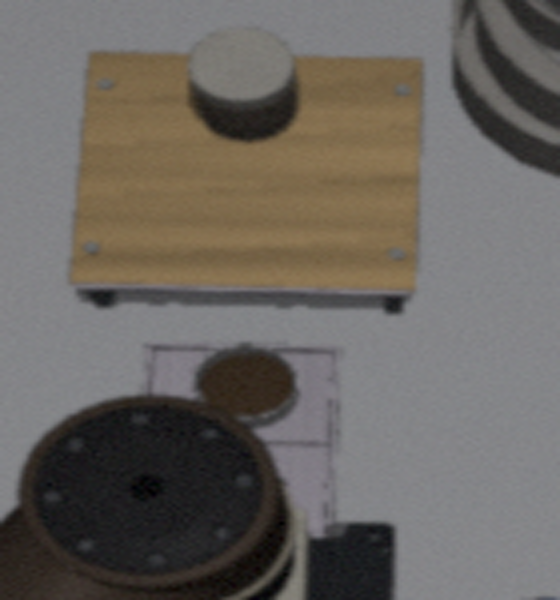

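Rear corners are at (147,346) and (340,351), parallel to the board edge from (70,284) to (414,290).

```bash
python3 - <<'E'
from h import *
c=viewer.capture("top")
an=lambda v:np.degrees(np.arctan2(v[1],v[0]))
f=lambda x,y,z:at(c,(190+x/4-.4,60+y/3-.35),z)[:2]
A,B=f(146,346,.016),f(341,351.5,.016)
m=(A+B)/2;print(np.linalg.norm(A-B),"rel",an(A-B)-90-YR,"rear",(m-o)@u,(m-o)@n_)
togo(-.02,0,0,.0227)
E
```

```text
0.12049064501649279 rel -0.5737000630584275 rear -0.033944761763166825 0.0014691999079947601
to -0.02 0 0 tcp [0.5576 0.2084] shift [-8.76 -0.08 -0.01] turn [-0.001 -0.001 -0.   ]
```

Call:
move_arm:
  targets:
    - [[-0.6,0,-0.03],[0,0,0]]
    - [[-1.6,0,-0.03],[0,0,0]]
    - [[-2.6,0,-0.03],[0,0,0]]
    - [[-3.6,-0.05,-0.03],[0,0,0]]
    - [[-4.6,-0.05,-0.03],[0,0,0]]

```text
time_s: 19.58
tcp_pos: [0.5167, 0.2128, 0.0231]
eef_rot: [-179.9, -0.1, 173.6]
contact_force: [-1.0, 0.1, -8.5]
gripper_width: 0.0115
gripper_force: 55.0
```

Call:
move_arm:
  targets:
    - [[-1,0,0],[0,0,0]]
    - [[-2,0,0],[0,0,0]]
    - [[-3,0,0],[0,0,0]]
    - [[-4,0,0],[0,0,0]]
    - [[-4.8,0,0],[0,0,0]]

```text
time_s: 20.2
tcp_pos: [0.5645, 0.2078, 0.0233]
eef_rot: [-180.0, -0.0, 173.7]
contact_force: [-1.0, 0.7, -8.0]
gripper_width: 0.0115
gripper_force: 55.0
```

```bash
python3 - <<'E'
from h import *
where();viewer.capture("side");where()
togo(.02,0,0,.0227)
E
```

```text
t 20.2 tcp [0.5645 0.2078 0.0233] yaw -6.33 rel 0.12 ctr along/lat mm -13.1 0.5 rear 66.9 F [-1.   0.7 -8. ] Falong -1.1 M [ 0.1   0.94 -0.04] w 0.011543554557697315
t 20.25 tcp [0.5655 0.2079 0.0234] yaw -6.32 rel 0.13 ctr along/lat mm -12.2 0.7 rear 67.8 F [ 2.9  0.5 -8.8] Falong 2.9 M [ 0.01  0.18 -0.03] w 0.011550364713678221
to 0.02 0 0 tcp [0.5974 0.2039] shift [-3.22 -0.05  0.07] turn [-0.     0.     0.002]
```

Pulling up slightly, so lower 0.7 mm before going on.

Call:
move_arm:
  targets:
    - [[0,0,0.05],[0,0,0]]
    - [[0,0,0.08],[0,0,0]]
    - [[0,0,0.08],[0,0,0]]

```text
time_s: 20.62
tcp_pos: [0.564, 0.2081, 0.0229]
eef_rot: [-180.0, -0.0, 173.7]
contact_force: [1.0, -0.1, -7.4]
gripper_width: 0.0116
gripper_force: 55.0
```

Call:
move_arm:
  targets:
    - [[0,0,0.05],[0,0,0]]
    - [[0,0,0.05],[0,0,0]]

```text
time_s: 20.88
tcp_pos: [0.5639, 0.2081, 0.0227]
eef_rot: [-180.0, -0.0, 173.7]
contact_force: [-1.6, 0.1, 0.7]
gripper_width: 0.0116
gripper_force: 55.0
```

Call:
move_arm:
  targets:
    - [[-0.7,0,0],[0,0,0]]
    - [[-1.5,0,0],[0,0,0]]
    - [[-2.3,0,0],[0,0,0]]
    - [[-3.1,0,0],[0,0,0]]
    - [[-3.7,0,0],[0,0,0]]

```text
time_s: 21.5
tcp_pos: [0.6003, 0.2039, 0.0227]
eef_rot: [-180.0, -0.1, 173.7]
contact_force: [-7.1, 0.7, 4.8]
gripper_width: 0.0121
gripper_force: 55.0
```

```bash
python3 - <<'E'
from h import *
where();print(r.get_state()["eef_rot"]);togo(.05,0,0,.0227)
E
```

```text
t 21.5 tcp [0.6003 0.2039 0.0227] yaw -6.31 rel 0.14 ctr along/lat mm 22.9 0.7 rear 102.9 F [-7.1  0.7  4.8] Falong -7.2 M [0.32 2.59 0.01] w 0.012079928353597063
[-1.79969440e+02 -7.86213893e-02  1.73688258e+02]
to 0.05 0 0 tcp [0.6272 0.2005] shift [-2.71 -0.05 -0.  ] turn [-0.001 -0.001  0.002]
```

Call:
move_arm:
  targets:
    - [[-0.2,0,0],[0,0,0]]
    - [[-0.4,0,0],[0,0,0]]
    - [[-0.6,0,0],[0,0,0]]
    - [[-0.8,0,0],[0,0,0]]
    - [[-0.9,0,0],[0,0,0]]

```text
time_s: 22.12
tcp_pos: [0.609, 0.203, 0.0228]
eef_rot: [-180.0, -0.1, 173.7]
contact_force: [-6.2, 1.2, 3.7]
gripper_width: 0.0121
gripper_force: 55.0
```

```bash
python3 - <<'E'
from h import *
where();viewer.capture("side");where()
E
```

```text
t 22.125 tcp [0.609  0.203  0.0228] yaw -6.31 rel 0.14 ctr along/lat mm 31.6 0.7 rear 111.6 F [-6.2  1.2  3.7] Falong -6.2 M [0.26 2.72 0.02] w 0.01205158845785883
t 22.175 tcp [0.6091 0.203  0.0227] yaw -6.31 rel 0.14 ctr along/lat mm 31.7 0.7 rear 111.7 F [-6.4 -0.2  4.7] Falong -6.4 M [ 0.19  2.53 -0.01] w 0.011692524386038112
```

Call:
move_arm:
  targets:
    - [[-0.1,0,0],[0,0,0]]
    - [[-0.2,0,0],[0,0,0]]
    - [[-0.3,0,0],[0,0,0]]

```text
time_s: 22.55
tcp_pos: [0.6119, 0.2027, 0.0227]
eef_rot: [-180.0, -0.1, 173.7]
contact_force: [-6.5, 1.0, 4.2]
gripper_width: 0.0115
gripper_force: 55.0
```

Call:
move_arm:
  targets:
    - [[-0.1,0,0],[0,0,0]]
    - [[-0.2,0,0],[0,0,0]]
    - [[-0.3,0,0],[0,0,0]]

```text
time_s: 22.92
tcp_pos: [0.6149, 0.2024, 0.0228]
eef_rot: [-180.0, -0.1, 173.7]
contact_force: [-7.5, 0.8, 5.5]
gripper_width: 0.0118
gripper_force: 55.0
```

Call:
move_arm:
  targets:
    - [[-0.1,0,0],[0,0,0]]
    - [[-0.2,0,0],[0,0,0]]
    - [[-0.3,0,0],[0,0,0]]

```text
time_s: 23.3
tcp_pos: [0.6179, 0.202, 0.0228]
eef_rot: [-180.0, -0.1, 173.7]
contact_force: [-6.9, 1.2, 4.9]
gripper_width: 0.0115
gripper_force: 55.0
```

Call:
move_arm:
  targets:
    - [[-0.1,0,0],[0,0,0]]
    - [[-0.2,0,0],[0,0,0]]
    - [[-0.3,0,0],[0,0,0]]

```text
time_s: 23.68
tcp_pos: [0.6208, 0.2017, 0.0228]
eef_rot: [-180.0, -0.1, 173.7]
contact_force: [-6.9, 1.4, 4.7]
gripper_width: 0.0118
gripper_force: 55.0
```

Call:
move_arm:
  targets:
    - [[-0.1,0,0],[0,0,0]]
    - [[-0.2,0,0],[0,0,0]]
    - [[-0.3,0,0],[0,0,0]]

```text
time_s: 24.05
tcp_pos: [0.6238, 0.2013, 0.0228]
eef_rot: [-180.0, -0.1, 173.7]
contact_force: [-7.2, 0.7, 2.8]
gripper_width: 0.012
gripper_force: 55.0
```

Call:
move_arm:
  targets:
    - [[-0.1,0,0],[0,0,0]]
    - [[-0.2,0,0],[0,0,0]]
    - [[-0.3,0,0],[0,0,0]]

```text
time_s: 24.42
tcp_pos: [0.6264, 0.201, 0.0228]
eef_rot: [-180.0, -0.1, 173.7]
contact_force: [-9.4, 1.3, 6.2]
gripper_width: 0.0119
gripper_force: 55.0
```

Pad contact felt (about 2 N more). Smaller steps now.

Call:
move_arm:
  targets:
    - [[-0.1,0,0],[0,0,0]]
    - [[-0.2,0,0],[0,0,0]]

```text
time_s: 24.68
tcp_pos: [0.6283, 0.2008, 0.0228]
eef_rot: [-180.0, -0.1, 173.7]
contact_force: [-8.8, 0.9, 6.1]
gripper_width: 0.0115
gripper_force: 55.0
```

Call:
move_arm:
  targets:
    - [[-0.05,0,0],[0,0,0]]
    - [[-0.1,0,0],[0,0,0]]
    - [[-0.1,0,0],[0,0,0]]

```text
time_s: 25.05
tcp_pos: [0.6293, 0.2007, 0.0228]
eef_rot: [-180.0, -0.1, 173.7]
contact_force: [-9.0, 0.6, 5.7]
gripper_width: 0.0117
gripper_force: 55.0
```

Call:
move_arm:
  targets:
    - [[-0.05,0,0],[0,0,0]]
    - [[-0.1,0,0],[0,0,0]]
    - [[-0.1,0,0],[0,0,0]]

```text
time_s: 25.42
tcp_pos: [0.6296, 0.2006, 0.0227]
eef_rot: [-179.9, -0.2, 173.7]
contact_force: [-12.4, 1.8, 8.3]
gripper_width: 0.0117
gripper_force: 55.0
```

Rigid stop reached. A bit more, so the stop itself sees about 10 N on top of friction, then hold.

Call:
move_arm:
  targets:
    - [[-0.04,0,0],[0,0,0]]
    - [[-0.07,0,0],[0,0,0]]
    - [[-0.07,0,0],[0,0,0]]

```text
time_s: 25.8
tcp_pos: [0.6296, 0.2006, 0.0228]
eef_rot: [-179.9, -0.2, 173.7]
contact_force: [-15.3, 2.9, 10.1]
gripper_width: 0.0116
gripper_force: 55.0
```

Call:
move_arm:
  targets:
    - [[-0.04,0,-0.02],[0,0,0]]
    - [[-0.05,0,-0.02],[0,0,0]]
    - [[-0.05,0,-0.02],[0,0,0]]
    - [[-0.05,0,-0.02],[0,0,0]]
    - [[-0.05,0,-0.02],[0,0,0]]

```text
time_s: 26.42
tcp_pos: [0.6297, 0.2006, 0.0228]
eef_rot: [-179.9, -0.3, 173.7]
contact_force: [-18.2, 3.0, 9.6]
gripper_width: 0.012
gripper_force: 55.0
```

Call:
move_arm:
  targets:
    - [[0.08,0,0],[0,0,0]]
    - [[0.15,0,-0.03],[0,0,0]]
    - [[0.2,0,-0.05],[0,0,0]]
    - [[0.2,0,-0.05],[0,0,0]]

```text
time_s: 26.92
tcp_pos: [0.6296, 0.2007, 0.0227]
eef_rot: [-180.0, -0.1, 173.7]
contact_force: [-6.7, 1.7, 0.4]
gripper_width: 0.0119
gripper_force: 55.0
```

Tray still at home, wrist down to -6.7 N. Open gently and retreat up, then back.

Call:
move_arm:
  targets:
    - [[0.05,0,0],[0,0,0]]
    - [[0.05,0,0],[0,0,0]]
    - [[0.05,0,0],[0,0,0]]
    - [[0.05,0,0],[0,0,0]]
  jaw: 3.5
  squeeze: 20

```text
time_s: 27.42
tcp_pos: [0.6305, 0.2006, 0.0229]
eef_rot: [-180.0, -0.0, 173.7]
contact_force: [-0.2, -1.3, 0.6]
gripper_width: 0.0347
gripper_force: 0.0
```

Call:
move_arm:
  targets:
    - [[0,0,-1.5],[0,0,0]]
    - [[0,0,-4],[0,0,0]]
    - [[0,0,-7],[0,0,0]]
    - [[1,0,-10],[0,0,0]]
    - [[4,0,-13],[0,0,0]]

```text
time_s: 28.05
tcp_pos: [0.5911, 0.205, 0.1546]
eef_rot: [-180.0, 0.0, 173.6]
contact_force: [-0.2, 0.4, 0.2]
gripper_width: 0.035
gripper_force: 0.0
```

Call:
move_arm:
  targets:
    - [[4,-2,-1],[0,0,0]]
    - [[8,-5,-1],[0,0,0]]
    - [[12,-9,-1],[0,0,0]]
    - [[14,-14,-1],[0,0,0]]
    - [[14,-19,-1],[0,0,0]]

```text
time_s: 28.68
tcp_pos: [0.4292, 0.0307, 0.1645]
eef_rot: [179.9, 0.1, 173.8]
contact_force: [0.9, 0.1, -0.6]
gripper_width: 0.0348
gripper_force: 0.0
```

```bash
python3 - <<'E'
from h import *
for i in range(4): c=viewer.capture("side")
a=c["image"][110:250,130:330]; c2=viewer.capture("top");b=c2["image"][60:260,190:330]
cv2.imwrite("pics/f9.png",np.hstack([cv2.resize(a,(440,480),interpolation=3),cv2.resize(b,(336,480),interpolation=3)]))
s=r.get_state();print(s["time_s"],s["tcp_pos"],s["contact_force"])
for n,cc in(("side",c),("top",c2)):
  for l,z in(("tray_tab",.058),("tray_front",.004),("cup",.004)):
    if n=="side": viewer
    for d in pinpoint(l,n)[:4]:
        P=at(cc,d["location"][::-1],z)
        if P[1]>.1: print(n,l,round(d["score"],2),P.round(4),"along/lat",((P[:2]-o)@u).round(4),((P[:2]-o)@n_).round(4))
E
```

```text
28.925 [0.4310262  0.03175384 0.16397024] [ 0.08145969 -1.02773948  0.69063129]
side tray_front 0.76 [0.7121 0.1773 0.004 ] along/lat 0.0112 -0.0136
side tray_front 0.33 [0.718  0.1957 0.004 ] along/lat 0.0149 0.0055
side cup 0.81 [0.7212 0.1881 0.004 ] along/lat 0.019 -0.0017
top tray_tab 0.74 [0.6325 0.203  0.058 ] along/lat -0.0708 0.0031
top cup 0.45 [0.7129 0.1945 0.004 ] along/lat 0.0101 0.0036
```

View pics/f9.png

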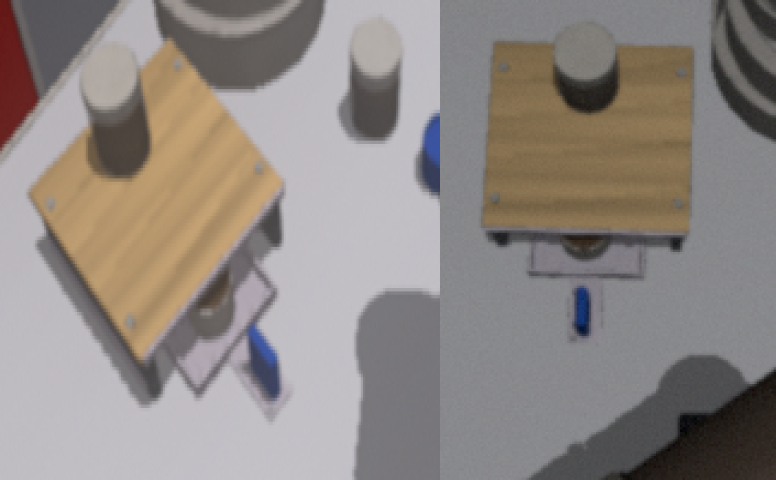

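The tray is square and centred between the legs, with the tab 71 mm out (top view, right half, (582,310)). The cup stands upright in the front compartment at (585,243), the jars are unmoved and the arm is clear.

```bash
python3 -c "
from plant import r
print(r.close_job())"
```

```text
the job is handed in; nothing more can be done
None
```

The job is handed in at about 29 s: the cup is standing in the tray's front compartment, and the tray is square, centred and against the stop. The wrist read about 18 N on the last push, roughly 10 N of it on the stop, and twice during the slide the grip pulled up on the tab with about 8 N, so the tray's front may have lifted slightly before I lowered it. I could not see the tin under the board at the end; it was upright when last seen just before the tray went in.

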